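# Tip a pipette out of the hooded dispenser and lay it on the rest

## Robot

A 6-joint arm with a two-finger parallel gripper is mounted at the origin on the work surface. World frame = base frame: x ahead of the robot, y to its left, z up, the work surface at z = 0. Lengths are in m, angles in rad, forces in N, time in s.
With the tool pointing down it reaches from about 0.35 to 0.8 m from the base axis. Payload 7.3 kg.
Tool frame: the origin (TCP) lies midway between the tips of the shut fingers; the grasp point (between the pads) lies 19 mm behind it; z points along the fingers, y is the direction in which the jaws open and shut (so a half turn about z gives the same grasp; the last joint's range is limited). The gripper opens to 85 mm and grips with 20 to 120 N. Pads are 22 mm wide; open, the fingers measure 114 mm over their backs; the gripper's body (76 mm by 85 mm) begins 54 mm behind the grasp point. The pads swing forward as they close: fully open they stand 13 mm farther back than shut.
Start: joints at [1.016, 0.342, 1.524, -0, 1.275, -0.146], TCP at [0.209, 0.482, 0.231] pointing down, gripper open.
Joint ranges: [-2.53, 2.53], [-0.77, 2.02], [0.04, 2.7], [-1, 4.14], [0.28, 2.66], [-3.11, 3.11]. Speed limits (rad/s): [2.57, 2.57, 3.14, 3.14, 3.14, 3.14].

## Interface

Orientations are given as a rotation vector (axis times angle).
In Python, from bench import robot gives the robot as it stands. The module is installed in compiled form; this text tells all that it offers.
- The arm moves only by the tool drive_tool, never from a script. Its argument "moves" is a list of rows, each a list of 7 numbers: the shift along the tool's x, y, z in mm, then the turn, a rotation vector about the tool's x, y, z in degrees, then the closure, from 0 (fully open) to 1 (shut). In form: [[tx, ty, tz, wx, wy, wz, jaw], ...]. A call has 1 to 12 rows; each row shifts and turns the commanded pose from where the row before left it, along the tool's axes as they then stand; what a row does not reach is not made up. A row lasts 1/12 s, in which the tool goes at most 41.7 mm and 7.16 degrees, less where a joint would pass 70% of its speed; a pose out of reach is approached as far as the arm can. A call with a gripper value outside its range is refused whole. The fingers move at their own pace and stop on an object; "grip_force" is the grip in N (left out, the last holds). Time passes only in rows, so rows that do not move let the fingers close. It gives the time, the measured TCP pose, the force and the opening at its end, in the units of the state.
- robot.state(): the state, without advancing time (a new reading comes with each control period).
- robot.read_camera(name): name is "scene" or "side" or "wrist"; returns a dict with "frame" (420x560x3 uint8, red, green, blue), "fx", "fy", "cx", "cy" (pixels), "origin" and "attitude" of the camera in the world; the wrist camera has in their place "mount" (4x4, takes a point from camera to tool coordinates, whose origin is the TCP and whose axes are the flange's). Camera axes: x right, y down, z forward; pixel columns grow to the right and rows downward; lengths in m; the calibration is good to about 2 mm. A picture is of the moment at which its call begins: read the wrist's pose just before it. There is no depth.
- robot.hand_in(): hands the job in, once; it reports no verdict.
The state is a dict: "t": time; "joints": joint angles; "joint_velocities": joint speeds; "tau": joint torques, N m; "ee_pos": TCP position; "tool_rot": TCP orientation; "ft_force": force on the tool from outside, world axes, zero at the start; "moment": the same for the moment, N m; "finger_gap": opening from 0.0 (shut) to 1.0 (fully open).
Only numpy, scipy, OpenCV 4.12 (cv2) and the standard library are available. Lean on these libraries where they do the work, as an engineer would, in place of code of your own. Each camera call takes 0.05 s, during which the arm holds its last target.

## Task

Take the thickest of the three pipettes out of the dispenser: tip its mouthpiece end up over the sill and draw it out on the slant through the slot under the clear hood, without forcing it against the cover, whose height is set by hand and differs each time. Then lay it gently in an empty pair of notches of the dark grey rest, across both notched plates and about centred, and let go. Keep it sterile: it must not go down to the bench and the gripper must stay away from its fine tip; leave the other pipettes, the glass rod, the two small bottles and the beaker alone.

Things in the scene. Friction and masses are not known exactly. Their poses are not given: they have to be found in the camera images.
- thick_pipette: The pipette to take: white plastic, rigid, 240 mm long, 21 to 42 g. Origin at mid-length on its axis, +x along the axis to the fine tip. From -120 to -100 mm a mouthpiece 9 mm in diameter, to +70 mm the body, 15 mm in diameter with grey rings, to +120 mm a cone down to a 4 mm tip. It lies level on the dispenser's floor in any one of the three channels, mouthpiece to the front.
- thick_pipette_mouth (a point): Centre of the thick pipette's mouthpiece end (on the axis, at -120 mm). At the start it is 6 to 20 mm behind the inner face of the tray's front rim, within 3 mm of a channel's centre line.
- thick_pipette_tip (a point): Centre of the thick pipette's fine tip (on the axis, at +120 mm, 4 mm in diameter). The grasp point must stay farther than 60 mm from it, and both ends more than 12 mm above the bench.
- medium_pipette: Like the thick pipette but 11 mm in diameter (20 g); same length, origin and axes; lies in another channel. To be left where it is.
- thin_pipette: Like the thick pipette but 8 mm in diameter (14 g, mouthpiece 6 mm); same length, origin and axes; lies in the third channel. To be left where it is.
- dispenser: Pipette dispenser fixed to the bench: a grey tray, 280 mm deep (x), 224 mm wide (y), with a white and clear cover on pillars. Origin under its centre; +x from the front (mouth) to the rear, z up. Flat floor at z = 20 mm with a 20 mm high rim, inner faces x = -133, y = -104.5, +104.5 mm. Channel centres y = -70, 0, +70 mm; dividers (y = -35, +35) and 3 mm ribs (x over -48 mm) stand only under the hood.
- trough (a point): Centre of the open trough's floor (dispenser x -93, y 0, z 20 mm). Round it stands the cover, one rigid piece: front wall (the sill) from x -140 to -136, full width, side walls of the same height with inner faces at y -108, +108, and the clear 4 mm hood over all behind x = -53 mm. The hood's underside is always 8 mm higher than the sill's top. Fingers get in from above between sill and hood.
- pillar (a point): Top of one of the cover's four pillars (dispenser x -30, y 122, z 84 mm). The cover is clamped on them at a height set by hand, different each time and not reported: top of the sill 49 to 69 mm, hood's underside 57 to 77 mm above the bench. It is firm. A level pipette cannot pass; slanted, mouthpiece up and tip low, it can: 7 to 15 degrees at first, by the cover's height, then steeper.
- rest: Dark grey pipette rest fixed to the bench: base 130 mm (x) by 150 mm (y), 8 mm thick, and two upright plates 6 mm thick at x = -55 and +55 mm, each with 90-degree V notches at y = -36, 0 and +36 mm; valleys 45 mm, peaks 63 mm above the bench. Origin under its centre, z up. Pipettes lie along its x; the thick one, seated, has its axis 55.6 mm above the bench. y = -36 and 0 are empty.
- stir_rod: Glass stirring rod, 7 mm in diameter, 180 mm long, 22 g, lying in the rest's notches at y = +36 mm from rest x = -70 to +110 mm; origin under its middle, x along it. To be left where it is.
- bottle_a: Small white plastic bottle with a black cap, 42 mm in diameter, 85 mm high, loose at the back of the bench; origin under its middle. To be left alone.
- bottle_b: Small amber bottle with a black cap, 48 mm in diameter, 100 mm high, loose at the back of the bench; origin under its middle. To be left alone.
- beaker: Glass beaker, 68 mm in diameter, 85 mm high, loose at the left of the bench, beyond the rest; origin under its middle. To be left alone.
There are look-alikes about, which are no part of the job. Leave any brown or orange look-alike of the thick_pipette alone.

How it is judged:
On the way, in this order (a step that is already met when the one before it is completed fails the run):
1. the mouthpiece end stands up out of the slot, beyond the sill (x of thick_pipette_mouth in the frame of dispenser below -0.15 m and z of thick_pipette_mouth in the frame of dispenser above 0.045 m), for 0.1 s.
2. the pipette is drawn wholly clear of the dispenser (x of thick_pipette_tip in the frame of dispenser below -0.14 m and height (world z) of thick_pipette_tip above 0.03 m), for 0.1 s.
At the end, for the whole second after the job is handed in: The thick pipette lies at rest, released, in one of the two empty notch pairs of the rest: its middle within 35 mm of the rest's middle along the rest's x, its axis within 0.07 rad of the rest's x and 51.6 to 59.6 mm above the bench (seated: 55.6 mm) (z of thick_pipette in the frame of rest between 0.0516 and 0.0596 m and x of thick_pipette in the frame of rest between -0.035 and 0.035 m and y of thick_pipette in the frame of rest between -0.045 and 0.01 m and angle between the x axis of thick_pipette and the x axis of rest, either way round below 0.07 rad and linear speed of thick_pipette below 0.02 m/s and contact force between the fingers and thick_pipette below 0.1 N); the robot touches nothing.
It fails at once if the thick pipette is forced, knocked or dropped against the dispenser or the rest with more than 25 N (contact force between thick_pipette and dispenser above 25 N or contact force between thick_pipette and rest above 25 N).
It fails at once if the thick pipette goes down to the bench (an end lower than 12 mm) (height (world z) of any of thick_pipette_tip, thick_pipette_mouth below 0.012 m).
It fails at once if the gripper takes the pipette by its tip (grasp point within 60 mm of the tip) (distance between the grasp point and thick_pipette_tip below 0.06 m).
It fails at once if another pipette or the glass rod is moved by more than 12 mm (distance of any of medium_pipette, thin_pipette, stir_rod from where it was at the start of the episode above 0.012 m).
It fails at once if a bottle or the beaker is moved by more than 20 mm (distance of any of bottle_a, bottle_b, beaker from where it was at the start of the episode above 0.02 m).
It also fails if it takes over 69 s, if anything falls off the work surface, if the arm or the gripper's body presses on something with over 40 N, if the wrist force passes 120 N, or if a joint passes its speed limit or range.

## Working session

There is one attempt and no reset: what is moved stays moved. The work goes in short steps, Python scripts to look and compute and a tool call to move; the robot and the scene stay as the last step left them, time stands still between calls to the robot, and variables do not carry over. Pictures are saved under pics/ and viewed, and the job is handed in when it is done.

Besides the shell and the picture viewer there is one more tool, called after ">>>" by a JSON object that holds its "fn" and its "kwargs". drive_tool: Moves the arm, as the interface text tells. Its arguments: {"type":"object","properties":{"moves":{"type":"array"},"grip_force":{"type":"number"}},"required":["moves"]}

```bash
mkdir -p pics; cat > h.py <<'E'
import numpy as np, cv2, pickle
from scipy.spatial.transform import Rotation as R
from bench import robot
def snap(n,tag):
    s=robot.state(); c=robot.read_camera(n); cv2.imwrite(f'pics/{tag}.png',cv2.cvtColor(c['frame'],cv2.COLOR_RGB2BGR))
    c['s']=s; pickle.dump(c,open(f'pics/{tag}.pkl','wb')); return c
def load(tag): return pickle.load(open(f'pics/{tag}.pkl','rb'))
def campose(c):
    if 'mount' in c:
        T=np.eye(4); T[:3,:3]=R.from_rotvec(c['s']['tool_rot']).as_matrix(); T[:3,3]=c['s']['ee_pos']; M=T@np.array(c['mount']); return M[:3,3],M[:3,:3]
    a=np.array(c['attitude']); 
    Rm=a if a.shape==(3,3) else R.from_rotvec(a).as_matrix()
    return np.array(c['origin']),Rm
def ray(c,u,v):
    o,Rm=campose(c); d=Rm@np.array([(u-c['cx'])/c['fx'],(v-c['cy'])/c['fy'],1]); return o,d/np.linalg.norm(d)
def onz(c,u,v,z):
    o,d=ray(c,u,v); return o+d*(z-o[2])/d[2]
def proj(c,p):
    o,Rm=campose(c); q=Rm.T@(np.array(p)-o); return np.array([c['fx']*q[0]/q[2]+c['cx'],c['fy']*q[1]/q[2]+c['cy']])
E
python3 - <<'E'
from h import *
for n in ['scene','side','wrist']:
    c=snap(n,n+'0'); print(n,{k:np.round(v,4).tolist() for k,v in c.items() if k not in('frame','s')})
s=robot.state(); print(s)
E
```

```text
scene {'fx': 489.1831, 'fy': 489.1831, 'cx': 281.4742, 'cy': 209.9224, 'origin': [1.116, 0.0509, 1.0961], 'attitude': [-1.9604, -1.8906, 0.5164]}
side {'fx': 409.6038, 'fy': 409.6038, 'cx': 282.0197, 'cy': 206.2647, 'origin': [0.2839, -0.6598, 0.7725], 'attitude': [-2.2769, 0.419, -0.1612]}
wrist {'fx': 291.599, 'fy': 291.599, 'cx': 278.5336, 'cy': 210.3698, 'mount': [[0.0004, -0.952, -0.306, 0.078], [1.0, -0.0, 0.0012, 0.0003], [-0.0012, -0.306, 0.952, -0.1432], [0.0, 0.0, 0.0, 1.0]]}
{'t': 0.15, 'joints': array([ 1.01599694e+00,  3.42593092e-01,  1.52478343e+00,  2.87024176e-05,
        1.27536278e+00, -1.46017810e-01]), 'joint_velocities': array([-1.91702395e-03, -2.07276932e-03, -2.59473649e-03,  2.73175516e-03,
       -8.94850506e-05, -7.20727430e-04]), 'tau': array([ 1.75170491e-03, -4.33908713e+01, -2.46146518e+01, -1.75171353e-04,
        5.79130443e-03,  1.74485893e-05]), 'ee_pos': array([0.20851375, 0.48151039, 0.23077475]), 'tool_rot': array([-6.37578817e-01, -3.07578604e+00,  1.67667114e-03]), 'ft_force': array([-0.89880812, -0.1812488 ,  0.7079229 ]), 'moment': array([ 0.01623   , -0.00245244,  0.04383917]), 'finger_gap': 0.9994368753374265}
```

View pics/scene0.png

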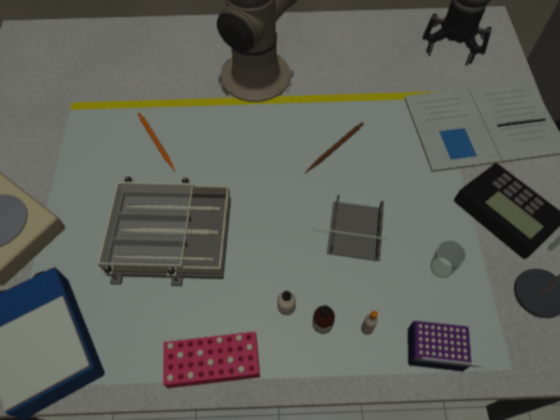

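View pics/side0.png

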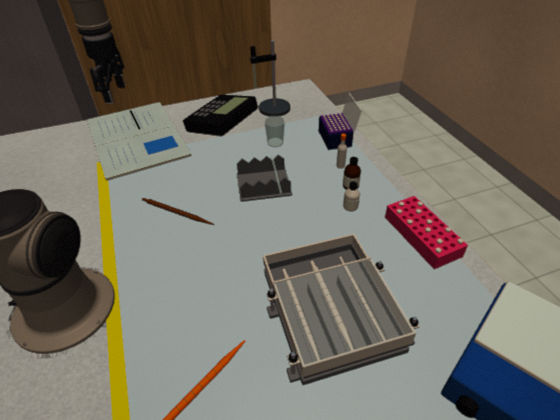

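View pics/wrist0.png

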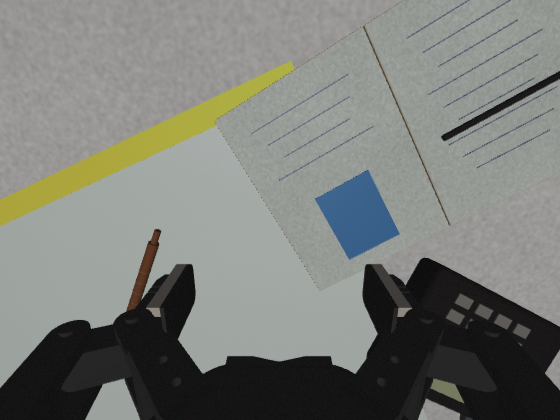

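The scene view shows the dispenser at about (167,230) with its open trough to the right (+y) and the rest at about (357,230), with the rod across it. I'll zoom in.

```bash
python3 - <<'E'
from h import *
a=cv2.imread('pics/scene0.png'); cv2.imwrite('pics/z1.png',cv2.resize(a[165:295,90:245],None,fx=5,fy=4.6,interpolation=cv2.INTER_CUBIC)[:600,:800])
cv2.imwrite('pics/z2.png',cv2.resize(a[185:270,305:405],None,fx=7,fy=7,interpolation=cv2.INTER_CUBIC))
b=cv2.imread('pics/side0.png'); cv2.imwrite('pics/z3.png',cv2.resize(b[225:385,245:425],None,fx=3.7,fy=3.7,interpolation=cv2.INTER_CUBIC))
cv2.imwrite('pics/z4.png',cv2.resize(b[145:210,220:310],None,fx=8,fy=8,interpolation=cv2.INTER_CUBIC))
E
```

```text
(no output)
```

View pics/z1.png

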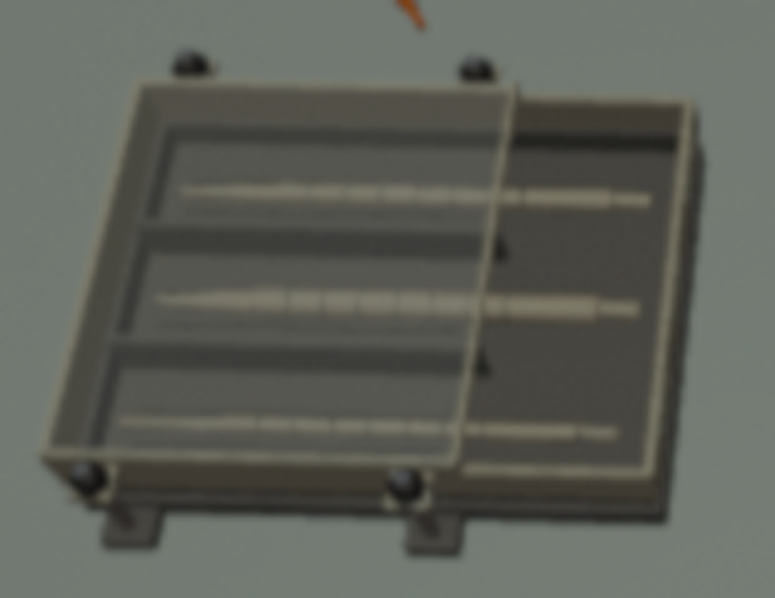

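View pics/z2.png

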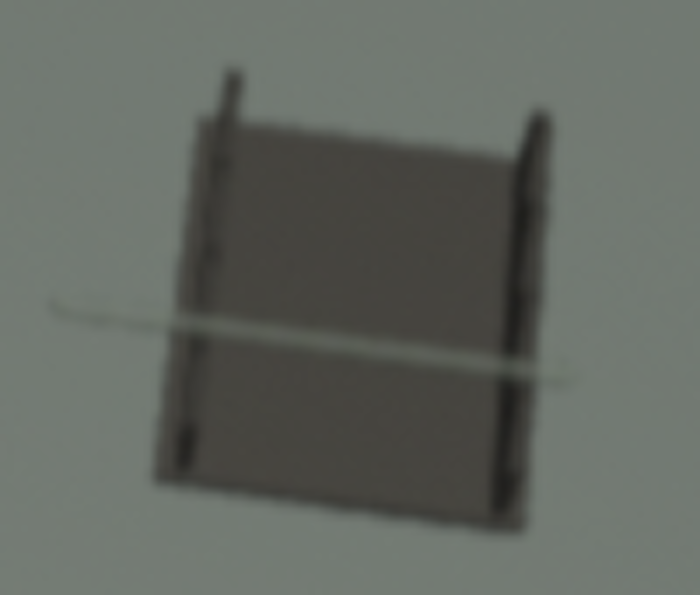

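View pics/z3.png

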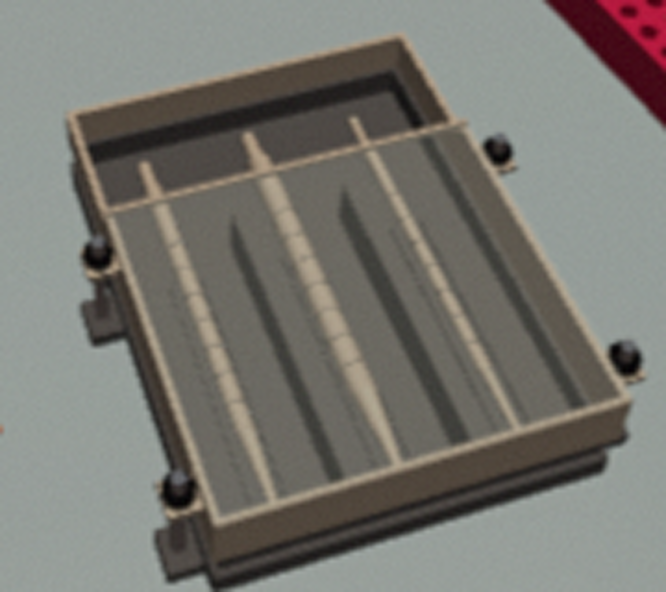

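View pics/z4.png

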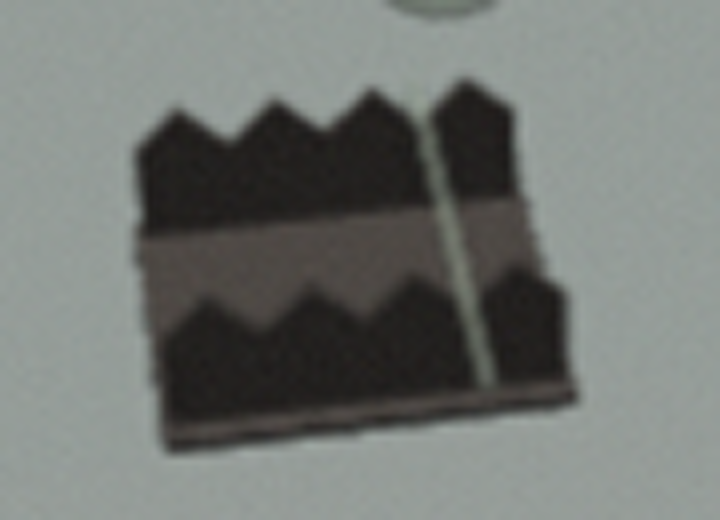

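```bash
cat >> h.py <<'E'
def tri(obs):
    A=np.zeros((3,3));b=np.zeros(3);L=[]
    for c,u,v in obs:
        o,d=ray(c,u,v);P=np.eye(3)-np.outer(d,d);A+=P;b+=P@o;L.append((o,d))
    x=np.linalg.solve(A,b); return x,[np.linalg.norm((np.eye(3)-np.outer(d,d))@(x-o)) for o,d in L]
E
python3 - <<'E'
from h import *
s=load('scene0');d=load('side0')
def S(x,y): return (s,x/5+90-.4,y/4.6+165-.4)
def D(x,y): return (d,x/3.7+245-.36,y/3.7+225-.36)
def S2(x,y): return (s,x/7+305-.43,y/7+185-.43)
def D2(x,y): return (d,x/8+220-.44,y/8+145-.44)
for n,a,b in [('sill near',S(692,100),D(72,113)),('sill far',S(652,478),D(402,35)),('hoodF near',S(517,83),D(108,212)),('hoodF far',S(458,462),D(466,122)),('hoodR near',S(138,80),D(215,522)),('hoodR far',S(42,458),D(628,398)),
 ('mouth',S(638,309),D(248,135)),('tip',S(157,299),D(395,462)),
 ('rest left plate near-peak(outer)',S2(233,72),D2(170,300)),('plate L',S2(233,72),D2(205,300)),('plate R',S2(542,112),D2(178,110))]:
    x,e=tri([a,b]); print(n,np.round(x*1000,1),np.round(np.array(e)*1000,1))
for n,p in [('base NL',(198,118)),('base FL',(157,485)),('base FR',(522,530)),('base NR',(545,160))]:
    q=S2(*p);print(n,np.round(onz(*q,0.008)*1000,1))
E
```

```text
sill near [447.1 -68.9  67.1] [0.3 0.3]
sill far [667.2 -82.2  64.6] [0.7 0.7]
hoodF near [ 440.1 -155.1   78.1] [0.4 0.4]
hoodF far [ 661.6 -169.4   77.2] [0.3 0.3]
hoodR near [ 427.8 -345.    75.3] [0.7 0.7]
hoodR far [ 649.8 -358.9   73.7] [1.1 1.1]
mouth [554.3 -96.5  30.2] [0.5 0.5]
tip [ 538.6 -331.3   32.8] [3.4 3.4]
rest left plate near-peak(outer) [475.2 206.7  61.1] [3.8 3.8]
plate L [482.6 202.9  65.3] [1.2 1.2]
plate R [504.6 309.2  68.1] [0.7 0.7]
base NL [465.8 197.4   8. ]
base FL [614.2 170.2   8. ]
base FR [636.  294.9   8. ]
base NR [488.7 323.1   8. ]
```

The thick pipette is in the middle channel, with its mouth at z1 (638,309). The sill top is at about 66 mm. In the rest, y = -36 (the robot side) is free. Next I'll write a helper that turns a target pose into tool-axis moves.

```bash
cat >> h.py <<'E'
def toolR(az,tilt=0): # tool x horizontal at azimuth az deg, z down; tilt>0 raises +x
    a=np.deg2rad(az); x=np.array([np.cos(a),np.sin(a),0]); z=np.array([0,0,-1.]); y=np.cross(z,x)
    return np.stack([x,y,z],1)@R.from_rotvec([0,np.deg2rad(tilt),0]).as_matrix()
def delta(p,Rt,s=None):
    s=s or robot.state(); R0=R.from_rotvec(s['tool_rot']).as_matrix()
    return R0.T@(np.array(p)-s['ee_pos'])*1000, np.rad2deg(R.from_matrix(R0.T@Rt).as_rotvec())
E
python3 - <<'E'
from h import *
print(delta([.553,-.105,.21],toolR(86.4)))
E
```

```text
(array([-549.24296221, -401.22667828,   21.12178263]), array([-6.32697013e-02,  2.99770557e-02,  7.01780529e+01]))
```

>>> {"fn": "drive_tool", "kwargs": {"moves": [[-30.5,-22.3,1.2,0,0,0,0.4],[-30.5,-22.3,1.2,0,0,0,0.4],[-30.5,-22.3,1.2,0,0,0,0.4],[-30.5,-22.3,1.2,0,0,0,0.4],[-30.5,-22.3,1.2,0,0,0,0.4],[-30.5,-22.3,1.2,0,0,0,0.4],[-30.5,-22.3,1.2,0,0,0,0.4],[-30.5,-22.3,1.2,0,0,0,0.4],[-30.5,-22.3,1.2,0,0,0,0.4],[-30.5,-22.3,1.2,0,0,0,0.4],[-30.5,-22.3,1.2,0,0,0,0.4],[-30.5,-22.3,1.2,0,0,0,0.4]]}}

```text
t: 1.15
ee_pos: [0.4386, 0.0889, 0.2168]
tool_rot: [0.638, 3.076, 0.0]
ft_force: [0.7, 1.1, 0.4]
finger_gap: 0.604
```

>>> {"fn": "drive_tool", "kwargs": {"moves": [[-30.5,-22.3,1.2,0,0,0,0.4],[-30.5,-22.3,1.2,0,0,0,0.4],[-30.5,-22.3,1.2,0,0,0,0.4],[-30.5,-22.3,1.2,0,0,0,0.4],[-30.5,-22.3,1.2,0,0,0,0.4],[-30.5,-22.3,1.2,0,0,0,0.4],[0,0,0,0,0,6,0.4],[0,0,0,0,0,6,0.4],[0,0,0,0,0,6,0.4],[0,0,0,0,0,6,0.4],[0,0,0,0,0,6,0.4],[0,0,0,0,0,6,0.4]]}}

```text
t: 2.15
ee_pos: [0.5527, -0.1048, 0.2093]
tool_rot: [-1.564, -2.724, 0.0]
ft_force: [-0.1, 0.0, -0.5]
finger_gap: 0.597
```

>>> {"fn": "drive_tool", "kwargs": {"moves": [[0,0,0,0,0,6,0.5],[0,0,0,0,0,6,0.5],[0,0,0,0,0,6,0.5],[0,0,0,0,0,6,0.5],[0,0,0,0,0,6,0.5],[0,0,0,0,0,4.2,0.5],[0,0,0,0,0,0,0.5],[0,0,0,0,0,0,0.5]]}}

```text
t: 2.82
ee_pos: [0.5528, -0.1047, 0.2094]
tool_rot: [-2.288, -2.152, 0.0]
ft_force: [0.7, 0.3, -0.1]
finger_gap: 0.499
```

```bash
python3 - <<'E'
from h import *
c=snap('wrist','w1'); s=robot.state(); print(s['t'],s['ee_pos'],s['finger_gap'],delta([.553,-.105,.21],toolR(86.4)))
a=cv2.imread('pics/w1.png');cv2.imwrite('pics/w1z.png',cv2.resize(a,None,fx=1.42,fy=1.42,interpolation=cv2.INTER_CUBIC))
E
```

```text
2.8667 [ 0.5528028  -0.10476571  0.20949998] 0.5041532848181655 (array([-0.22181698,  0.21088538, -0.50012313]), array([-0.01973999, -0.00816721,  0.11956243]))
```

View pics/w1z.png

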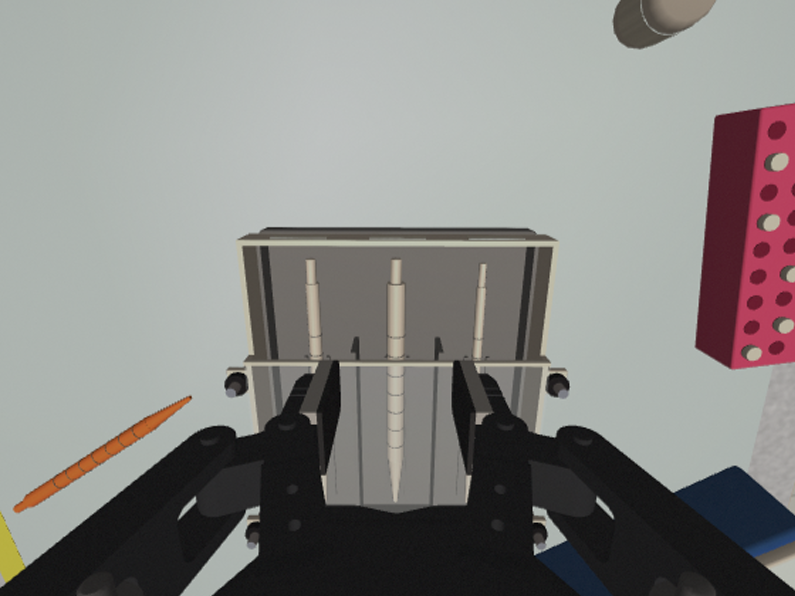

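The wrist view shows the thick pipette in the middle, with its mouth at (396,260). The sill runs along row 239 and the hood edge along row 362. I'll zoom in to measure.

```bash
python3 - <<'E'
from h import *
a=cv2.imread('pics/w1.png');cv2.imwrite('pics/w1a.png',cv2.resize(a[155:265,160:270],None,fx=7,fy=5.4,interpolation=cv2.INTER_CUBIC))
cv2.imwrite('pics/w1b.png',cv2.resize(a[155:265,290:400],None,fx=7,fy=5.4,interpolation=cv2.INTER_CUBIC))
E
```

```text
(no output)
```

View pics/w1a.png

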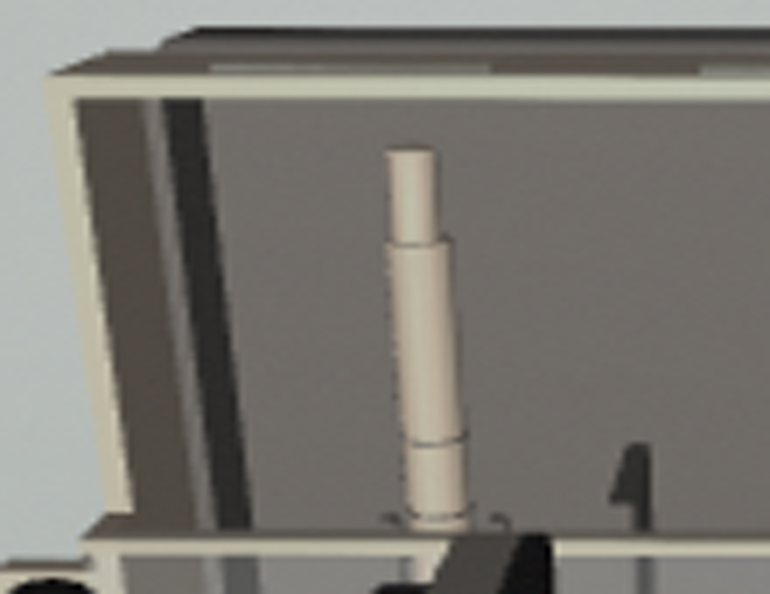

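View pics/w1b.png

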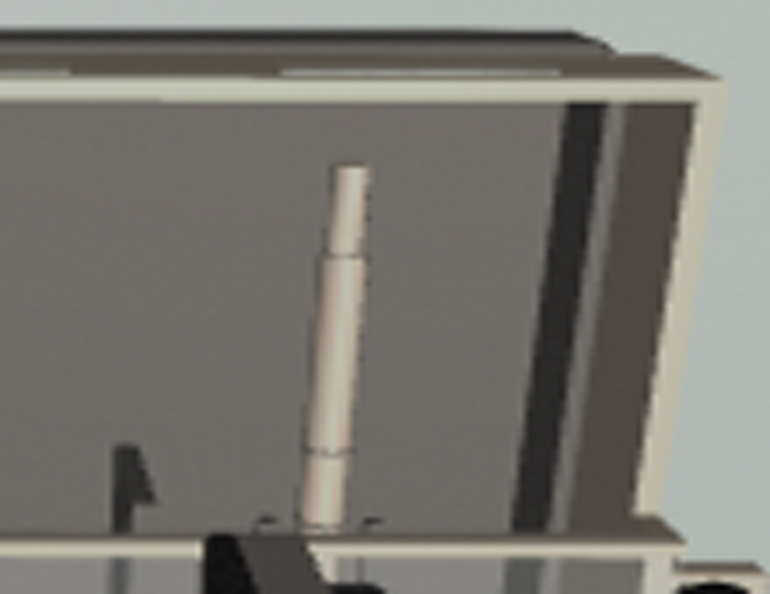

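```bash
python3 - <<'E'
from h import *
from scipy.optimize import brentq
c=load('w1');s=load('scene0');d=load('side0')
li=(170.43,173.1);ri=(388.9,173.5);lo=(166.3,168.5);ro=(393.0,169.2)
for a,b,w in[(li,ri,.216),(lo,ro,.224)]:
    z=brentq(lambda z:np.linalg.norm(onz(c,*a,z)-onz(c,*b,z))-w,0,.12); A,B=onz(c,*a,z),onz(c,*b,z);print('z',z,A,B,np.rad2deg(np.arctan2(*(B-A)[[1,0]])))
S=lambda x,y:(s,x/5+90-.4,y/4.6+165-.4); D=lambda x,y:(d,x/3.7+245-.36,y/3.7+225-.36)
for n,o in [('nr',[(c,*lo),S(692,100),D(72,113)]),('far',[(c,*ro),S(652,478),D(402,35)])]:
    print(n,tri(o))
# hood front top corners
hl=(160+105/7-.4,155+540/5.4-.4); hr=(290+684/7-.4,155+545/5.4-.4)
print(tri([(c,*hl),S(517,83),D(108,212)]),tri([(c,*hr),S(458,462),D(466,122)]))
# pipette axis
g=c['frame'].astype(int)
for v in (186,192,205,220,235,245):
    row=g[v,240:320]; m=np.where(row.sum(1)>row.sum(1).max()*.78)[0]+240; u=(m[0]+m[-1])/2
    print(v,m[0],m[-1],onz(c,u,v,.0275)*1000)
print('mouth',[onz(c,u,182.5,.0275)*1000 for u in (278.9,)])
print(g[176:192,279].sum(1))
E
```

```text
z 0.0668398524930314 [ 0.44829348 -0.07253503  0.06683985] [ 0.6638719  -0.08602373  0.06683985] -3.5803174152932487
z 0.06567839967563745 [ 0.44457103 -0.06793347  0.0656784 ] [ 0.66811629 -0.08219947  0.0656784 ] -3.6514957056781383
nr (array([ 0.44646221, -0.06847986,  0.06708987]), [np.float64(0.001480764745340892), np.float64(0.00047650499734183), np.float64(0.0010236999997983995)])
far (array([ 0.66758021, -0.08226253,  0.06502936]), [np.float64(0.0007332436713129156), np.float64(0.000495956635007255), np.float64(0.0010710014366247071)])
(array([ 0.4407723 , -0.15532001,  0.07805852]), [np.float64(0.0013572652903174535), np.float64(0.0010894810986653315), np.float64(0.0004283569596674215)]) (array([ 0.66196246, -0.16960287,  0.0780072 ]), [np.float64(0.0008396813366017707), np.float64(0.0006335376197624156), np.float64(0.000627134771660766)])
186 276 281 [ 553.58159734 -101.0385008    27.5       ]
192 276 281 [ 553.15570414 -108.06434391   27.5       ]
205 275 283 [ 552.79457582 -123.63716931   27.5       ]
220 275 283 [ 551.68378383 -142.1212168    27.5       ]
235 274 283 [ 549.93516147 -161.19275169   27.5       ]
245 274 283 [ 549.14101844 -174.29351105   27.5       ]
mouth [array([554.28100255, -97.00900744,  27.5       ])]
[329 326 324 325 323 297 299 514 544 545 545 543 543 542 541 543]
```

Sill top is at about 66 mm and the hood underside at about 74 mm. The pipette axis azimuth is 86.4° and the mouth is at (554,-97). I'll descend to the grasp, 40 mm from the mouth.

```bash
python3 - <<'E'
from h import *
print(delta([.5518,-.137,.0215],toolR(86.4)))
E
```

```text
(array([-32.26258202,   1.02066107, 187.99503234]), array([-0.01973999, -0.00816721,  0.11956243]))
```

>>> {"fn": "drive_tool", "kwargs": {"moves": [[-16,0.5,0,0,0,0.1,0.5],[-16.3,0.5,0,0,0,0,0.5],[0,0,25,0,0,0,0.5],[0,0,25,0,0,0,0.5],[0,0,25,0,0,0,0.5],[0,0,25,0,0,0,0.5],[0,0,22,0,0,0,0.5],[0,0,20,0,0,0,0.5],[0,0,20,0,0,0,0.5],[0,0,0,0,0,0,0.5]]}}

```text
t: 3.7
ee_pos: [0.5494, -0.1362, 0.0439]
tool_rot: [-2.286, -2.146, 0.005]
ft_force: [-0.8, -0.8, 0.2]
finger_gap: 0.502
```

```bash
python3 - <<'E'
from h import *
c=snap('wrist','w2'); s=robot.state(); print(s['t'],s['ee_pos'],s['ft_force'])
a=cv2.imread('pics/w2.png');cv2.imwrite('pics/w2z.png',cv2.resize(a,None,fx=1.42,fy=1.42,interpolation=cv2.INTER_CUBIC))
E
```

```text
3.75 [ 0.55046029 -0.13658355  0.04594343] [-0.33370288 -0.7651799  -0.27395439]
```

View pics/w2z.png

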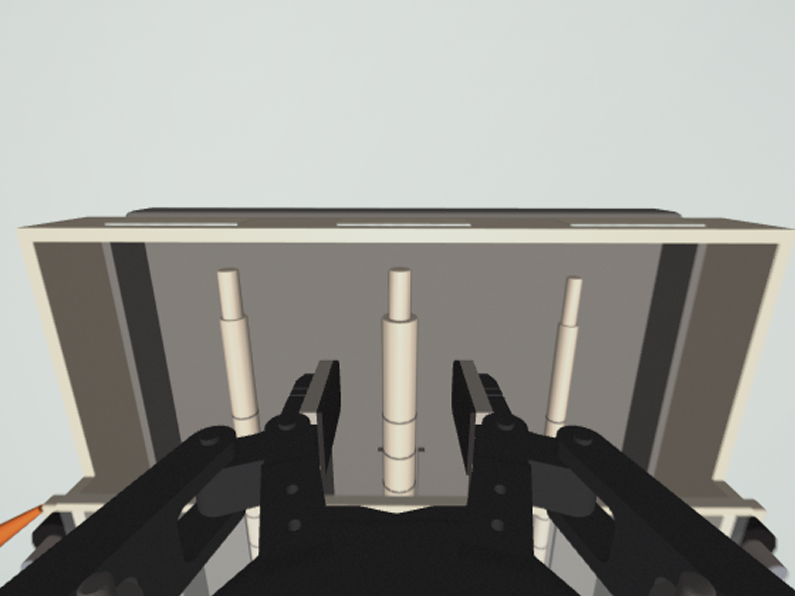

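The pipette sits centred between the fingers, at (400,380). I'll go down the rest of the way more slowly.

>>> {"fn": "drive_tool", "kwargs": {"moves": [[0,1.3,8,0,0,0,0.5],[0,0,8,0,0,0,0.5],[0,0,5,0,0,0,0.5],[0,0,2,0,0,0,0.5],[0,0,0,0,0,0,0.5]]}}

```text
t: 4.17
ee_pos: [0.5529, -0.1371, 0.0244]
tool_rot: [-2.292, -2.148, 0.0]
ft_force: [0.4, 0.4, 0.1]
finger_gap: 0.499
```

```bash
python3 - <<'E'
from h import *
s=robot.state(); print(s['t'],s['ee_pos'],s['ft_force']);print(delta([.5518,-.137,.0215],toolR(86.4)))
E
```

```text
4.1667 [ 0.55294588 -0.13708313  0.02444364] [0.42625108 0.4229125  0.0604937 ]
(array([ 0.00806936, -1.14750828,  2.94416727]), array([-0.02626761, -0.0138122 , -0.11181821]))
```

>>> {"fn": "drive_tool", "kwargs": {"moves": [[0,-1.2,2,0,0,0,0.5],[0,0,0,0,0,0,0.75],[0,0,0,0,0,0,1],[0,0,0,0,0,0,1],[0,0,0,0,0,0,1],[0,0,0,0,0,0,1]], "grip_force": 40}}

```text
t: 4.67
ee_pos: [0.5521, -0.1371, 0.0231]
tool_rot: [2.292, 2.148, 0.001]
ft_force: [-0.9, -0.6, 3.2]
finger_gap: 0.156
```

```bash
python3 - <<'E'
from h import *
c=snap('wrist','w3'); s=robot.state(); print(s['t'],s['ee_pos'],s['ft_force'],s['finger_gap'])
a=cv2.imread('pics/w3.png');cv2.imwrite('pics/w3z.png',cv2.resize(a,None,fx=1.42,fy=1.42,interpolation=cv2.INTER_CUBIC))
# plan: pivot about tip
xd=-np.array([np.cos(np.deg2rad(86.4)),np.sin(np.deg2rad(86.4)),0])
p=s['ee_pos']; 
# tcp 6 mm below axis (tool z) ; grasp 200 mm from tip
ax=p.copy(); ax[2]=.0275; off=ax[2]-p[2]; tip=ax+.2*xd; tip2=tip+np.array([0,0,-.001])
R0=R.from_rotvec(s['tool_rot']).as_matrix()
for n,(th,tz) in {'a':(4,-.0005),'b':(8,-.001),'c':(11.7,-.001)}.items():
    Rt=toolR(86.4,th); g=tip+[0,0,tz]+.2*Rt[:,0]; t=g+off*Rt[:,2]
    print(th,delta(t,Rt),np.round(t,4))
E
```

```text
4.7167 [ 0.55208784 -0.13716233  0.0230624 ] [-0.66063606 -0.15219534  2.76737459] 0.15310387390832514
4 (array([-1.79075176e-01,  8.13361317e-03, -1.34620830e+01]), array([ 0.03727719,  4.00614843, -0.12223038])) [ 0.5521 -0.1373  0.0365]
8 (array([-1.33165759e+00,  1.83377104e-02, -2.68776585e+01]), array([ 0.0415456 ,  8.00614677, -0.12092871])) [ 0.552  -0.1385  0.0499]
11.7 (array([-3.25977367e+00,  2.98419566e-02, -3.96493016e+01]), array([ 0.04546998, 11.70614523, -0.11963521])) [ 0.5519 -0.1404  0.0627]
```

View pics/w3z.png

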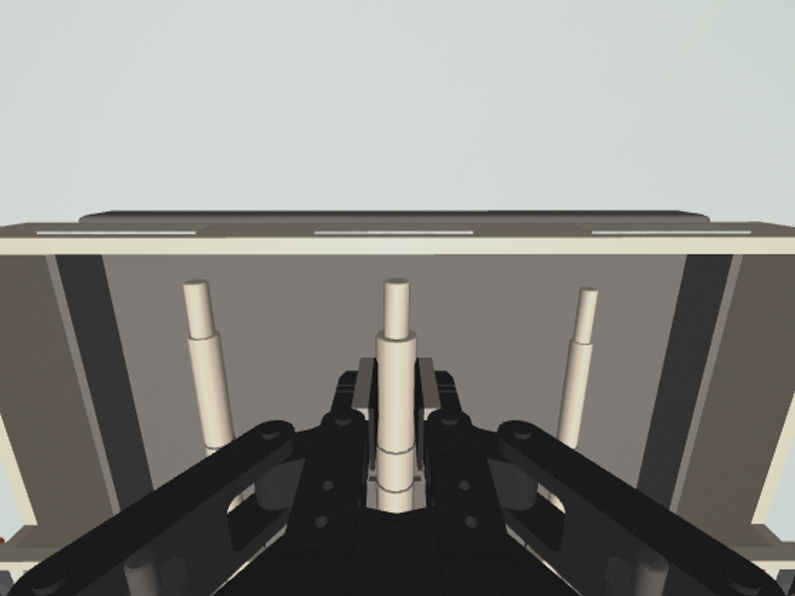

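Gripped (gap 0.153). Now I'll tilt it about the tip, 11.7° in 10 rows.

>>> {"fn": "drive_tool", "kwargs": {"moves": [[0,0,-2,0,0.6,0,1],[0.1,0,-4.1,0,1.17,0,1],[0.1,0,-4.1,0,1.17,0,1],[0.1,0,-4.1,0,1.17,0,1],[0.1,0,-4.1,0,1.17,0,1],[0.1,0,-4.1,0,1.17,0,1],[0.1,0,-4.1,0,1.17,0,1],[0.1,0,-4.1,0,1.17,0,1],[0.1,0,-4.1,0,1.17,0,1],[0,0,0,0,0,0,1]]}}

```text
t: 5.55
ee_pos: [0.5522, -0.14, 0.0582]
tool_rot: [-2.202, -2.062, -0.194]
ft_force: [0.6, -0.1, -0.5]
finger_gap: 0.153
```

```bash
python3 - <<'E'
from h import *
c=snap('wrist','w4'); snap('side','s4'); s=robot.state(); print(s['t'],s['ee_pos'],s['ft_force'],s['finger_gap'],delta(s['ee_pos'],toolR(86.4)))
a=cv2.imread('pics/w4.png');b=cv2.imread('pics/s4.png');cv2.imwrite('pics/w4z.png',cv2.resize(a,None,fx=1.42,fy=1.42,interpolation=cv2.INTER_CUBIC))
cv2.imwrite('pics/s4z.png',cv2.resize(b[185:385,225:425],None,fx=3,fy=3,interpolation=cv2.INTER_CUBIC))
E
```

```text
5.65 [ 0.55176117 -0.13932804  0.05746719] [ 0.65981103 -0.26348479 -0.13809939] 0.1542900776973046 (array([0., 0., 0.]), array([ 0.02375791, -9.95823108, -0.16321213]))
```

View pics/w4z.png

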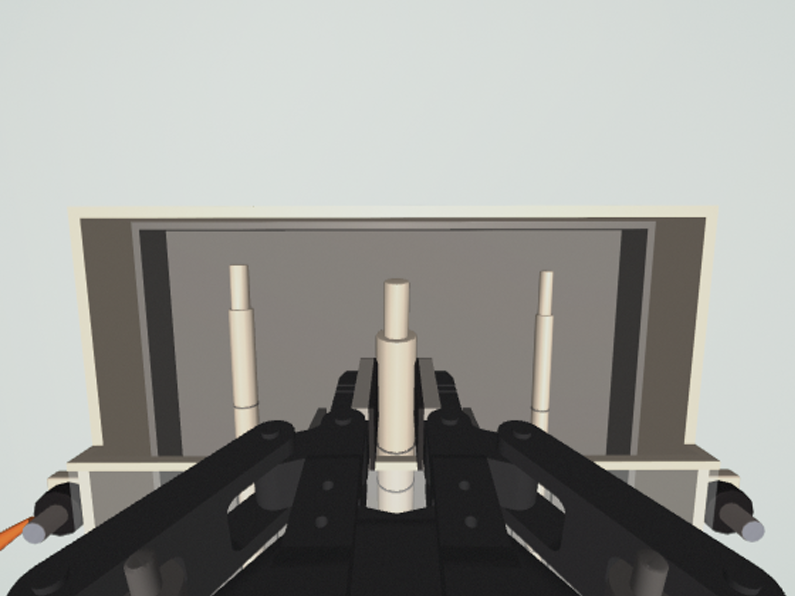

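View pics/s4z.png

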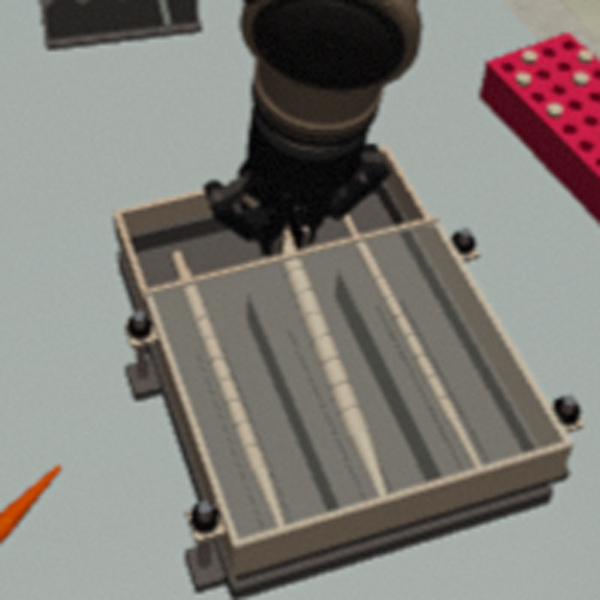

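The pipette hasn't slipped: the mouth is still at (397,281) in the wrist image. I'll fine-tune the tilt to 11.4° and then draw along the axis (tool +x).

>>> {"fn": "drive_tool", "kwargs": {"moves": [[0,0,-2,0,0.7,0,1],[0,0,-1.8,0,0.75,0.1,1],[0,0,0,0,0,0,1],[0,0,0,0,0,0,1]]}}

```text
t: 5.98
ee_pos: [0.5518, -0.1398, 0.0611]
tool_rot: [-2.189, -2.047, -0.219]
ft_force: [0.4, -1.2, -0.6]
finger_gap: 0.156
```

```bash
python3 - <<'E'
from h import *
s=robot.state(); print(s['t'],s['ee_pos'],s['ft_force'],s['finger_gap']);d=delta(s['ee_pos'],toolR(86.4))[1];print(d)
xd=-np.array([np.cos(np.deg2rad(86.4)),np.sin(np.deg2rad(86.4)),0]);Rt=R.from_rotvec(s['tool_rot']).as_matrix()
g=s['ee_pos']-.0044*Rt[:,2];o=np.array([.5485,-.2152,0])
for n,L in [('mouth',.04),('tip',-.2)]:
    q=g+Rt[:,0]*L;print(n,(q-o)@xd,q[2])
sl=-Rt[2,0]/(Rt[:,0]@xd);f=lambda x:g[2]-sl*(x-(g-o)@xd)
print('hood axis',f(-.053),'sill axis',f(-.138))
E
```

```text
5.9833 [ 0.55179748 -0.1397652   0.06114939] [ 0.35708654 -1.18175723 -0.60497319] 0.15556068060915412
[ 1.07160936e-02 -1.14194003e+01 -2.36528704e-01]
mouth -0.11382967368707436 0.07338184859690786
tip 0.12141730083463853 0.025864472347318486
hood axis 0.06109490421598586 sill axis 0.07826399635596706
```

Margins are about 5 mm at the hood and 4.5 mm at the sill. Drawing it out.

>>> {"fn": "drive_tool", "kwargs": {"moves": [[4,0,0,0,0,0,1],[8,0,0,0,0,0,1],[10,0,0,0,0,0,1],[10,0,0,0,0,0,1],[10,0,0,0,0,0,1],[8,0,0,0,0,0,1],[4,0,0,0,0,0,1],[0,0,0,0,0,0,1],[0,0,0,0,0,0,1]]}}

```text
t: 6.73
ee_pos: [0.5554, -0.0866, 0.0719]
tool_rot: [-2.188, -2.049, -0.218]
ft_force: [0.7, -0.1, -0.4]
finger_gap: 0.155
```

```bash
cat > chk.py <<'E'
from h import *
s=robot.state(); print(s['t'],s['ee_pos'],s['ft_force'],s['finger_gap']);d=delta(s['ee_pos'],toolR(86.4))[1];print(d)
xd=-np.array([np.cos(np.deg2rad(86.4)),np.sin(np.deg2rad(86.4)),0]);Rt=R.from_rotvec(s['tool_rot']).as_matrix()
g=s['ee_pos']-.0044*Rt[:,2];o=np.array([.5485,-.2152,0])
for n,L in [('mouth',.04),('tip',-.2)]:
    q=g+Rt[:,0]*L;print(n,(q-o)@xd,q[2])
sl=-Rt[2,0]/(Rt[:,0]@xd);f=lambda x:g[2]-sl*(x-(g-o)@xd)
print('hood axis',f(-.053),'sill axis',f(-.138))
E
python3 chk.py
python3 - <<'E'
from h import *
c=snap('wrist','w5')
a=cv2.imread('pics/w5.png');cv2.imwrite('pics/w5z.png',cv2.resize(a,None,fx=1.42,fy=1.42,interpolation=cv2.INTER_CUBIC))
E
```

```text
6.7333 [ 0.55537456 -0.08657912  0.07193114] [ 0.69509158 -0.07696464 -0.3786892 ] 0.15488659209563388
[  0.01468432 -11.39866247  -0.17778711]
mouth -0.1671399861926495 0.0841497326846254
tip 0.06812505527236325 0.036717444807950146
hood axis 0.061137726099981096 sill axis 0.07827475778310507
```

View pics/w5z.png

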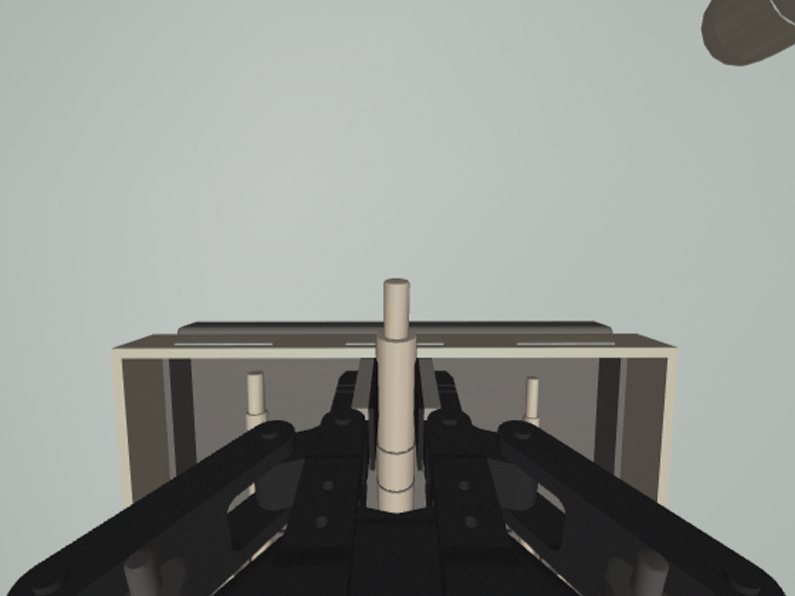

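The mouth stands out over the sill at (397,281) and there is no contact force. Continuing the draw.

>>> {"fn": "drive_tool", "kwargs": {"moves": [[6,0,0,0,0,0,1],[12,0,0,0,0,0,1],[16,0,0,0,0,0,1],[16,0,0,0,0,0,1],[16,0,0,0,0,0,1],[16,0,0,0,0,0,1],[16,0,0,0,0,0,1],[16,0,0,0,0,0,1],[12,0,0,0,0,0,1],[6,0,0,0,0,0,1],[0,0,0,0,0,0,1]]}}

```text
t: 7.7
ee_pos: [0.5639, 0.0437, 0.0983]
tool_rot: [-2.187, -2.05, -0.219]
ft_force: [0.4, -0.3, -0.8]
finger_gap: 0.152
```

```bash
python3 chk.py
```

```text
7.7 [0.56391631 0.04366713 0.09828852] [ 0.3866271  -0.25679445 -0.75267502] 0.15175988001230548
[  0.02072739 -11.42374197  -0.12584509]
mouth -0.29766030521094816 0.11052390447861142
tip -0.06241547557832276 0.06298860307522117
hood axis 0.061086042792936605 sill axis 0.07826176829388852
```

>>> {"fn": "drive_tool", "kwargs": {"moves": [[6,0,0,0,0,0,1],[14,0,0,0,0,0,1],[18,0,0,0,0,0,1],[18,0,0,0,0,0,1],[18,0,0,0,0,0,1],[14,0,0,0,0,0,1],[8,0,0,0,0,0,1],[0,0,0,0,0,0,1],[0,0,0,0,0,0,1]]}}

```text
t: 8.45
ee_pos: [0.5701, 0.1358, 0.1168]
tool_rot: [-2.189, -2.048, -0.218]
ft_force: [-0.5, -0.2, -0.6]
finger_gap: 0.154
```

```bash
python3 chk.py; python3 - <<'E'
from h import *
c=snap('scene','sc6'); snap('side','sd6'); snap('wrist','w6')
a=cv2.imread('pics/sc6.png')[130:310,90:420];b=cv2.imread('pics/sd6.png')[80:330,180:430]
cv2.imwrite('pics/sc6z.png',cv2.resize(a,None,fx=2.4,fy=2.4,interpolation=cv2.INTER_CUBIC));cv2.imwrite('pics/sd6z.png',cv2.resize(b,None,fx=2.4,fy=2.4,interpolation=cv2.INTER_CUBIC))
E
```

```text
8.45 [0.57014231 0.13577747 0.11675288] [-0.5096231  -0.20537601 -0.57927866] 0.15371619050352214
[-6.03973560e-03 -1.13928095e+01 -2.09194903e-01]
mouth -0.38998625472714654 0.12896752699190633
tip -0.15471681046704347 0.08155944285819257
hood axis 0.06106294734599417 sill axis 0.07819091381031171
```

View pics/sc6z.png

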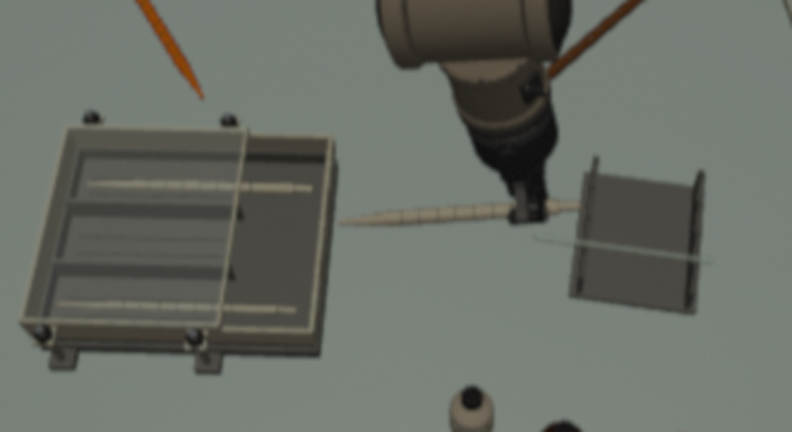

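View pics/sd6z.png

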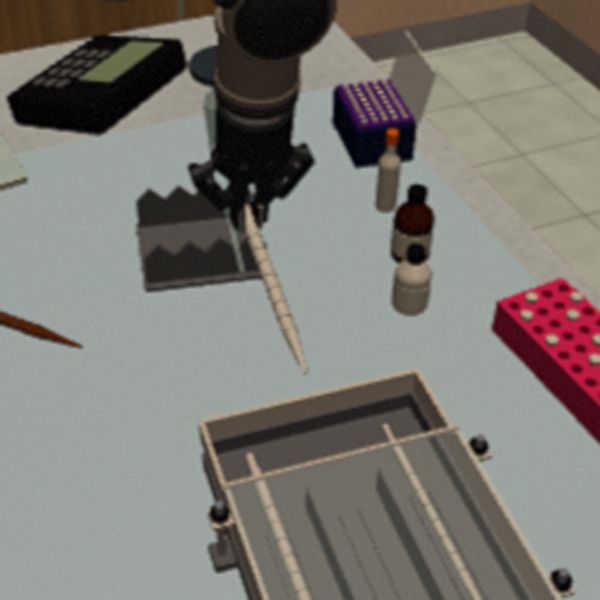

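View pics/w6.png

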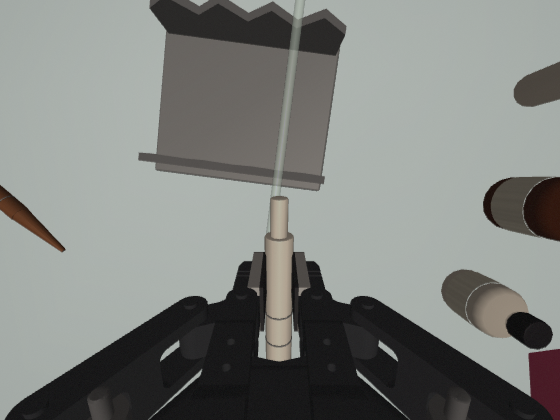

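Clear of the dispenser: the tip is at (305,370) in the side crop and the other pipettes haven't moved. The wrist view shows the rest with its base corners near (156,170), (319,190), (166,33) and (337,55). I'll refine its pose from that.

```bash
python3 - <<'E'
from h import *
a=cv2.imread('pics/w6.png')[0:200,130:360]
cv2.imwrite('pics/w6z.png',cv2.resize(a,None,fx=3.4,fy=3,interpolation=cv2.INTER_CUBIC))
E
```

```text
(no output)
```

View pics/w6z.png

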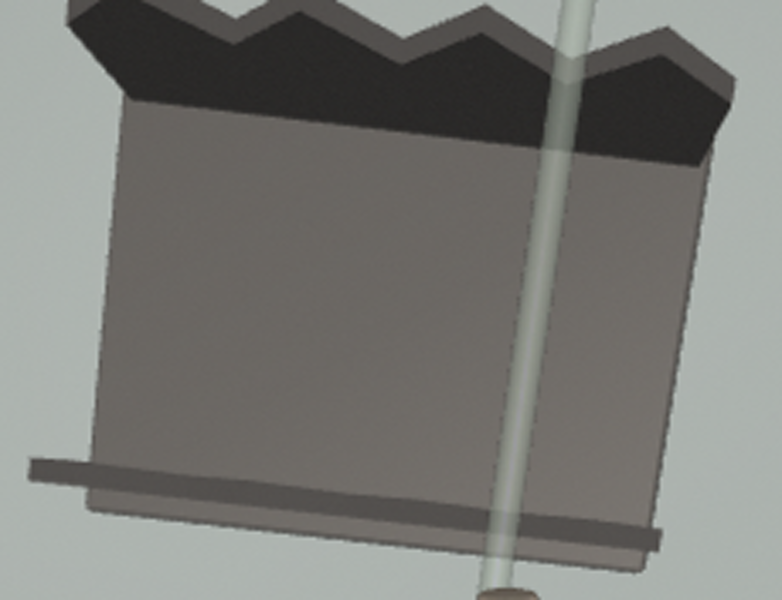

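```bash
python3 - <<'E'
from h import *
from scipy.optimize import least_squares
c=load('w6');s0=load('scene0')
W=lambda x,y:(c,130+x/3.4-.35,y/3-.33); S2=lambda x,y:(s0,x/7+305-.43,y/7+185-.43)
obs=[(W(235,43),(-52,-36,45)),(W(402,63),(-52,0,45)),(W(568,83),(-52,36,45)),(W(90,505),(65,-75,8)),(W(642,568),(65,75,8)),(W(128,98),(-52,-72,8))]
obs2=[(S2(198,118),(65,-75,8)),(S2(157,485),(65,75,8)),(S2(522,530),(-65,75,8))]
for name,O in(('wrist',obs[:5]),('scene',obs2)):
    P=np.array([onz(*o,m[2]/1000)[:2]*1000 for o,m in O]);M=np.array([m[:2] for _,m in O],float)
    pc,mc=P.mean(0),M.mean(0);H=(M-mc).T@(P-pc);a=np.arctan2(H[0,1]-H[1,0],H[0,0]+H[1,1])
    Rm=np.array([[np.cos(a),-np.sin(a)],[np.sin(a),np.cos(a)]]);t=pc-Rm@mc
    print(name,t,np.rad2deg(a));print(np.round(P-(M@Rm.T+t),1).tolist())
E
```

```text
wrist [549.32807024 248.94116464] -101.07978314049306
[[-0.2, -0.4], [-0.1, -0.4], [-0.1, -0.5], [1.6, 0.6], [-1.1, 0.8]]
scene [551.44155059 246.72313919] -100.65835159396964
[[0.0, 0.7], [1.1, 1.2], [-1.1, -1.9]]
```

>>> {"fn": "drive_tool", "kwargs": {"moves": [[0,0,-1,0,-1,0,1],[0,0,-1,0,-2,0,1],[0,0,-1,0,-2,0,1],[0,0,-1,0,-2,0,1],[0,0,0,0,-2,0,1],[0,0,0,0,-1.6,0,1],[0,0,0,0,-0.8,0,1],[0,0,0,0,0,0,1]]}}

```text
t: 9.27
ee_pos: [0.5702, 0.1358, 0.1209]
tool_rot: [2.294, 2.147, -0.001]
ft_force: [-0.5, -0.1, -0.5]
finger_gap: 0.149
```

```bash
python3 - <<'E'
from h import *
print(robot.state()['ee_pos'],delta([.5300,.3369,.105],toolR(79)))
E
```

```text
[0.57017513 0.13580364 0.1209123 ] (array([198.00626631, -53.38344247,  15.83400804]), array([-0.00828253,  0.02590924,  7.20812051]))
```

>>> {"fn": "drive_tool", "kwargs": {"moves": [[8,-2,0,0,0,0,1],[16,-4.3,0,0,0,0,1],[22,-6,0,0,0,0,1],[22,-6,0,0,0,0,1],[22,-6,0,0,0,0,1],[22,-6,0,0,0,0,1],[22,-6,0,0,0,0,1],[22,-6,0,0,0,0,1],[20,-5.4,0,0,0,0,1],[14,-3.7,0,0,0,0,1],[8,-2,0,0,0,0,1],[0,0,0,0,0,0,1]]}}

```text
t: 10.27
ee_pos: [0.5296, 0.338, 0.1208]
tool_rot: [-2.292, -2.147, -0.0]
ft_force: [-0.3, -1.1, 1.2]
finger_gap: 0.153
```

>>> {"fn": "drive_tool", "kwargs": {"moves": [[0,0,4,0,0,1.8,1],[0,0,5,0,0,1.8,1],[0,0,5,0,0,1.8,1],[0,0,2,0,0,1.8,1],[0,0,0,0,0,0,1],[0,0,0,0,0,0,1]]}}

```text
t: 10.77
ee_pos: [0.5304, 0.3356, 0.1049]
tool_rot: [-2.425, -1.997, 0.001]
ft_force: [-1.0, -0.1, 0.0]
finger_gap: 0.157
```

```bash
python3 - <<'E'
from h import *
print(robot.state()['ee_pos'],delta([.5300,.3369,.105],toolR(79)))
snap('scene','sc7'); snap('side','sd7'); snap('wrist','w7')
a=cv2.imread('pics/sc7.png')[170:290,280:440];b=cv2.imread('pics/sd7.png')[100:240,200:340]
cv2.imwrite('pics/sc7z.png',cv2.resize(a,None,fx=5,fy=5,interpolation=cv2.INTER_CUBIC));cv2.imwrite('pics/sd7z.png',cv2.resize(b,None,fx=4.2,fy=4.2,interpolation=cv2.INTER_CUBIC))
E
```

```text
[0.5304291  0.33559872 0.10492521] (array([ 1.19503593, -0.67035379, -0.07466384]), array([-0.02895296,  0.01022345, -0.03839027]))
```

View pics/sc7z.png

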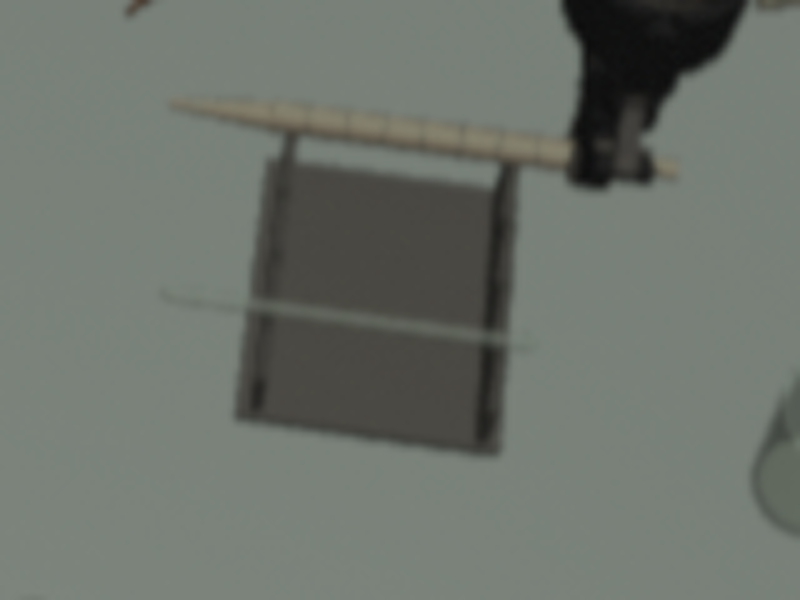

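View pics/sd7z.png

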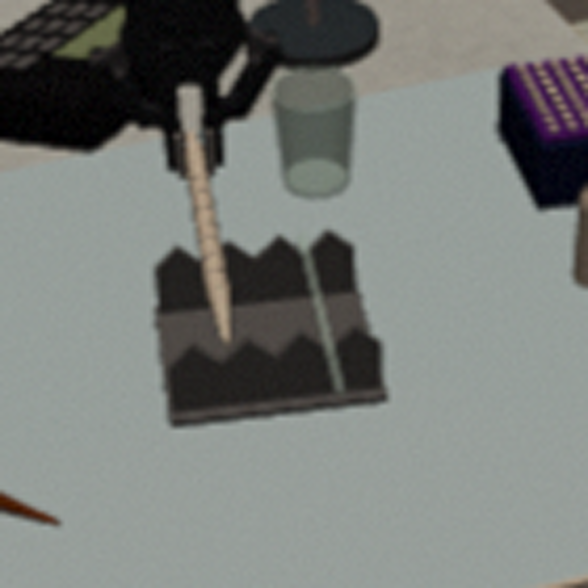

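View pics/w7.png

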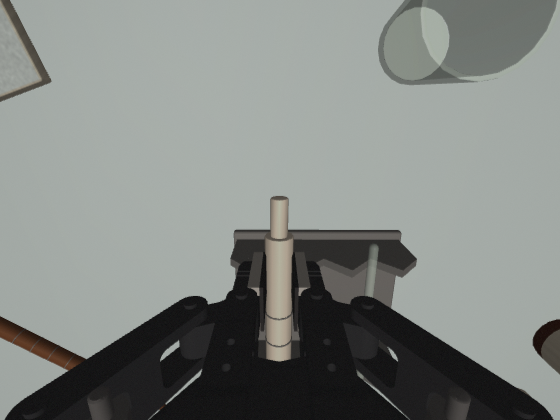

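The pipette hovers over the rest on the robot side. In the side crop its tip is at (228,340). I'll check both the rest model and the tip against these views.

```bash
python3 - <<'E'
from h import *
s=load('scene0');d=load('sd7');st=robot.state()
cx=np.array([549.5,248.5]);a=np.deg2rad(-101);xr=np.array([np.cos(a),np.sin(a)]);yr=np.array([-xr[1],xr[0]])
def wr(x,y,z): return np.r_[cx+x*xr+y*yr,z]/1000
b=cv2.imread('pics/sd7.png');e=cv2.imread('pics/scene0.png');B=cv2.resize(b[100:240,200:340],None,fx=4.2,fy=4.2);E=cv2.resize(e[170:290,280:440],None,fx=5,fy=5)
Rt=R.from_rotvec(st['tool_rot']).as_matrix();g=st['ee_pos']-.0044*Rt[:,2]
pts=[(wr(x,y,z),(0,0,255)) for x in(-58,58) for y,z in((-54,63),(-36,45),(-18,63),(0,45),(18,63),(36,45),(54,63))]
pts+=[(wr(x,y,8),(255,0,0)) for x in(-65,65) for y in(-75,75)]+[(g+Rt[:,0]*L,(0,255,0)) for L in(-.2,-.15,-.1,.04)]
sc7=load('sc7');E2=cv2.resize(cv2.imread('pics/sc7.png')[170:290,280:440],None,fx=5,fy=5)
for p,col in pts:
    u,v=proj(d,p);cv2.circle(B,(int((u-200+.5)*4.2),int((v-100+.5)*4.2)),3,col,1)
    u,v=proj(s,p);cv2.circle(E2,(int((u-280+.5)*5),int((v-170+.5)*5)),3,col,1)
cv2.imwrite('pics/B.png',B);cv2.imwrite('pics/E.png',E2)
E
```

```text
(no output)
```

View pics/B.png

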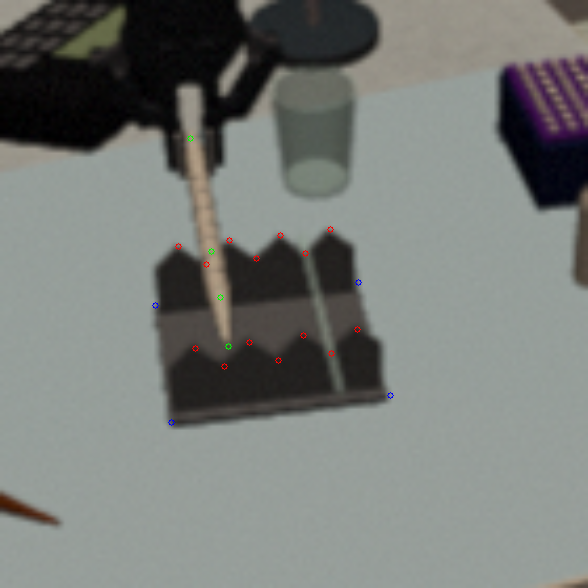

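View pics/E.png

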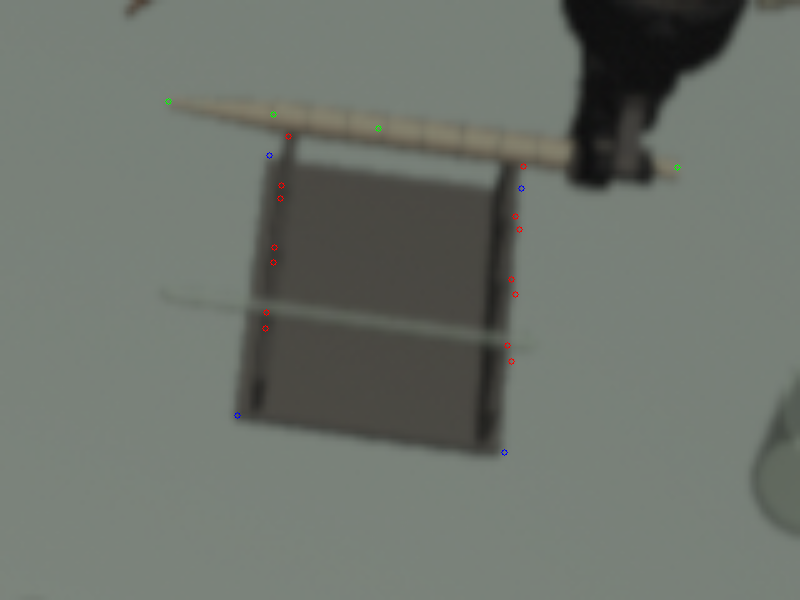

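Model and images agree to within about 2 mm. Lowering, slowly at the end.

>>> {"fn": "drive_tool", "kwargs": {"moves": [[0.6,-0.4,4,0,0,0,1],[0.6,-0.3,8,0,0,0,1],[0,0,10,0,0,0,1],[0,0,10,0,0,0,1],[0,0,7,0,0,0,1],[0,0,4,0,0,0,1],[0,0,2,0,0,0,1],[0,0,1,0,0,0,1],[0,0,0,0,0,0,1],[0,0,0,0,0,0,1]]}}

```text
t: 11.75
ee_pos: [0.5298, 0.3381, 0.0593]
tool_rot: [-2.424, -1.998, -0.001]
ft_force: [-0.0, -0.1, -0.7]
finger_gap: 0.155
```

```bash
python3 - <<'E'
from h import *
s=robot.state();print(s['ee_pos'],s['ft_force'],s['moment'],delta([.5300,.3369,.0512],toolR(79)))
snap('side','sd8'); snap('wrist','w8')
b=cv2.imread('pics/sd8.png')[100:240,200:340]
cv2.imwrite('pics/sd8z.png',cv2.resize(b,None,fx=4.2,fy=4.2,interpolation=cv2.INTER_CUBIC))
E
```

```text
[0.52984286 0.3381078  0.05933386] [-0.00801929 -0.06576594 -0.72682566] [ 0.03799033 -0.01778808 -0.03180379] (array([-1.16072933,  0.38277058,  8.13322772]), array([ 0.01639874, -0.03685357, -0.01924441]))
```

View pics/sd8z.png

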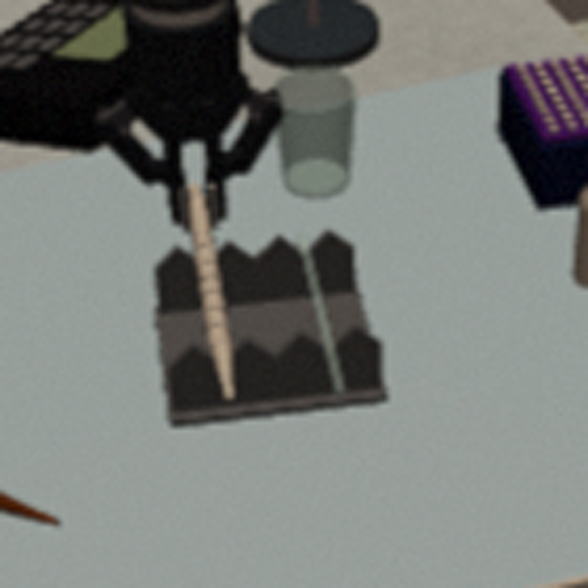

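View pics/w8.png

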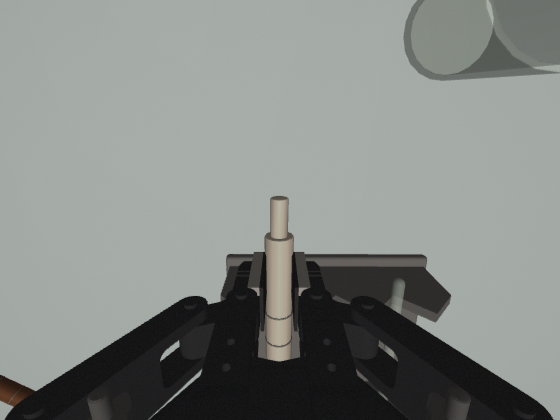

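Aligned with the y = -36 notches, with about 8 mm still to go.

>>> {"fn": "drive_tool", "kwargs": {"moves": [[0,0,1.5,0,0,0,1],[0,0,1.5,0,0,0,1],[0,0,1,0,0,0,1],[0,0,1,0,0,0,1],[0,0,0.5,0,0,0,1],[0,0,0.5,0,0,0,1],[0,0,0,0,0,0,1],[0,0,0,0,0,0,1]]}}

```text
t: 12.52
ee_pos: [0.5296, 0.338, 0.0529]
tool_rot: [-2.424, -1.998, 0.0]
ft_force: [-0.3, 1.0, -0.4]
finger_gap: 0.151
```

>>> {"fn": "drive_tool", "kwargs": {"moves": [[0,0,0.5,0,0,0,1],[0,0,0.5,0,0,0,1],[0,0,0,0,0,0,1],[0,0,0,0,0,0,1]]}}

```text
t: 12.85
ee_pos: [0.5295, 0.338, 0.0519]
tool_rot: [-2.424, -1.998, 0.0]
ft_force: [0.4, 0.3, -0.6]
finger_gap: 0.158
```

>>> {"fn": "drive_tool", "kwargs": {"moves": [[0,0,0.5,0,0,0,1],[0,0,0,0,0,0,1],[0,0,0.5,0,0,0,1],[0,0,0,0,0,0,1]]}}

```text
t: 13.18
ee_pos: [0.5296, 0.338, 0.0511]
tool_rot: [-2.424, -1.998, -0.0]
ft_force: [-0.3, -0.1, 0.6]
finger_gap: 0.148
```

```bash
python3 - <<'E'
from h import *
s=robot.state();print(s['ee_pos'],s['ft_force'],s['moment'])
E
```

```text
[0.52960447 0.33804152 0.05112181] [-0.33768227 -0.0584306   0.60104641] [-0.06918922  0.05546165 -0.01412768]
```

>>> {"fn": "drive_tool", "kwargs": {"moves": [[0,0,0.4,0,0,0,1],[0,0,0,0,0,0,1],[0,0,0.4,0,0,0,1],[0,0,0,0,0,0,1]]}}

```text
t: 13.52
ee_pos: [0.5297, 0.3381, 0.0506]
tool_rot: [-2.424, -1.998, -0.001]
ft_force: [-1.2, -0.0, 5.2]
finger_gap: 0.155
```

```bash
python3 - <<'E'
from h import *
s=robot.state();print(s['ee_pos'],s['ft_force'],s['moment'])
E
```

```text
[0.52970584 0.33809736 0.05058858] [-1.17336068 -0.03036276  5.20031232] [-0.14850523  0.24372249 -0.11009854]
```

Seated, with 5 N upward. I'll back off a touch and release.

>>> {"fn": "drive_tool", "kwargs": {"moves": [[0,0,-0.4,0,0,0,1],[0,0,0,0,0,0,0.85],[0,0,0,0,0,0,0.82],[0,0,0,0,0,0,0.78],[0,0,0,0,0,0,0.72],[0,0,0,0,0,0,0.65],[0,0,0,0,0,0,0.65],[0,0,0,0,0,0,0.65]], "grip_force": 20}}

```text
t: 14.18
ee_pos: [0.5295, 0.3379, 0.0504]
tool_rot: [-2.424, -1.998, 0.0]
ft_force: [0.0, -0.3, -0.5]
finger_gap: 0.35
```

```bash
python3 - <<'E'
from h import *
s=robot.state();print(s['ee_pos'],s['ft_force'],s['finger_gap'])
snap('side','sd9'); snap('wrist','w9')
b=cv2.imread('pics/sd9.png')[100:240,200:340]
cv2.imwrite('pics/sd9z.png',cv2.resize(b,None,fx=4.2,fy=4.2,interpolation=cv2.INTER_CUBIC))
E
```

```text
[0.52953136 0.33791838 0.05037628] [ 0.01184366 -0.25907548 -0.4661174 ] 0.3495617833316826
```

View pics/sd9z.png

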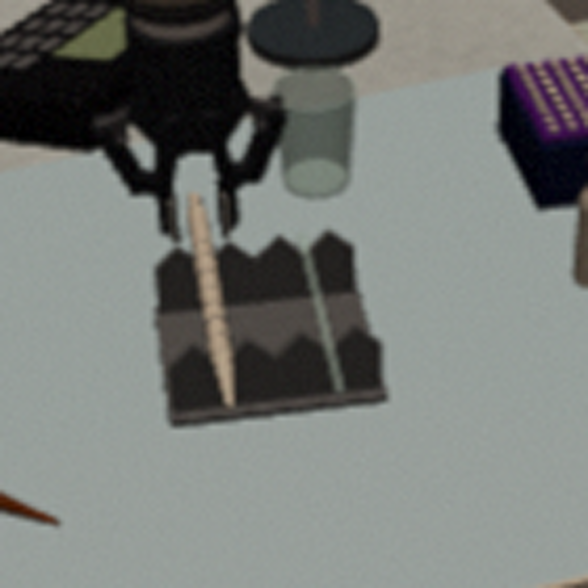

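View pics/w9.png

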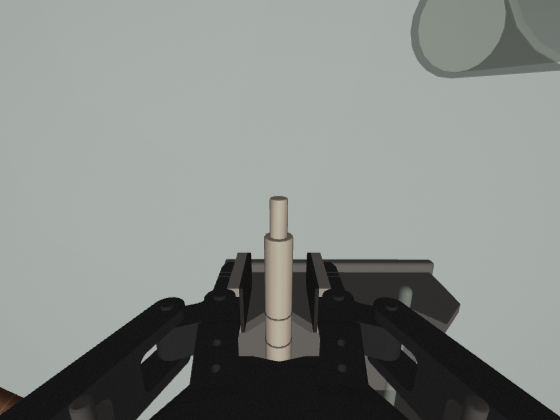

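Released and seated, with the fingers clear on both sides (wrist view: pads at 240 and 318, pipette at 265–293). Retreating straight up.

>>> {"fn": "drive_tool", "kwargs": {"moves": [[0,0,-3,0,0,0,0.65],[0,0,-6,0,0,0,0.65],[0,0,-12,0,0,0,0.65],[0,0,-18,0,0,0,0.65],[0,0,-20,0,0,0,0.65],[0,0,-20,0,0,0,0.65],[0,0,-20,0,0,0,0.65],[0,0,-10,0,0,0,0.65],[0,0,-4,0,0,0,0.65],[0,0,0,0,0,0,0.65],[0,0,0,0,0,0,0.65]]}}

```text
t: 15.2
ee_pos: [0.5292, 0.3378, 0.1629]
tool_rot: [-2.424, -1.997, 0.002]
ft_force: [-0.3, -0.1, 0.5]
finger_gap: 0.346
```

```bash
python3 - <<'E'
from h import *
s=robot.state();print(s['t'],s['ee_pos'],s['ft_force'])
c=snap('side','sd10'); w=snap('wrist','w10');e=snap('scene','sc10')
b=cv2.resize(c['frame'][100:240,200:340],None,fx=4,fy=4,interpolation=cv2.INTER_CUBIC)
cv2.imwrite('pics/sd10z.png',cv2.cvtColor(b,cv2.COLOR_RGB2BGR))
cv2.imwrite('pics/sc10z.png',cv2.resize(cv2.cvtColor(e['frame'],cv2.COLOR_RGB2BGR)[170:290,280:440],None,fx=5,fy=5,interpolation=cv2.INTER_CUBIC))
E
```

```text
15.2 [0.5292195  0.3377534  0.16292821] [-0.29617337 -0.10125755  0.46735945]
```

View pics/sd10z.png

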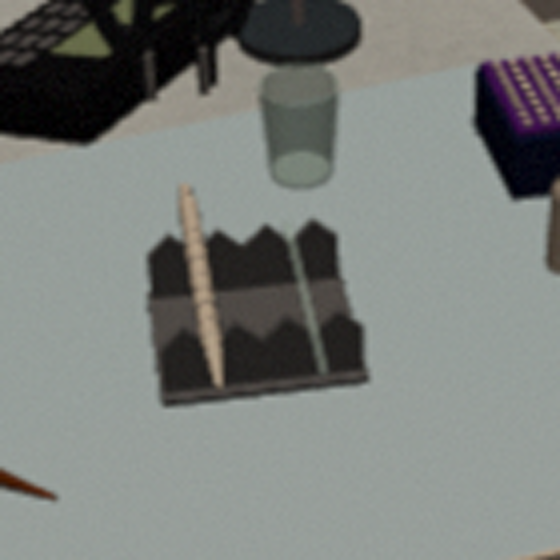

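View pics/sc10z.png

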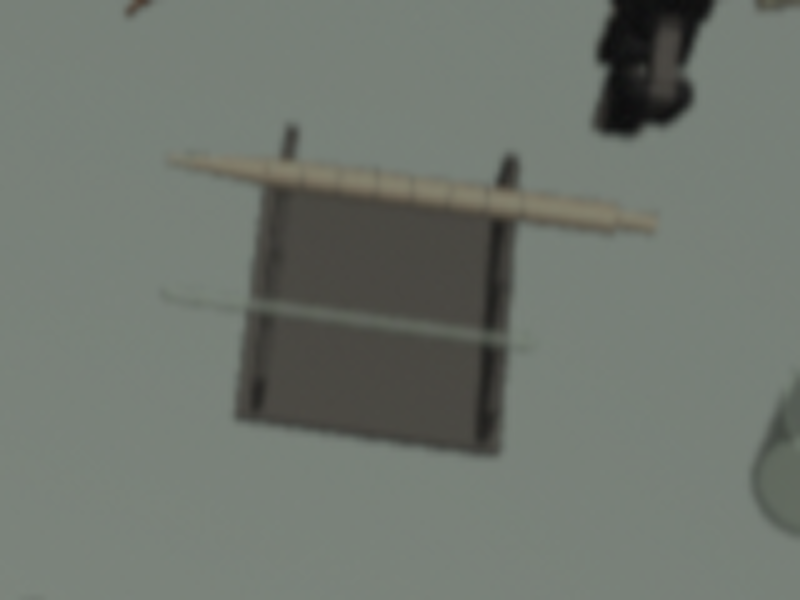

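View pics/w10.png

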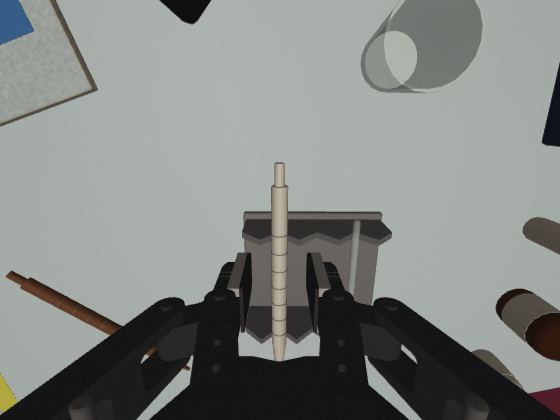

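The pipette lies across both plates in the y = -36 notches and the rod is untouched. One numeric check, then I'll hand in.

```bash
python3 - <<'E'
from h import *
s=load('sc10');d=load('sd10')
S=lambda x,y:(s,x/5+280-.4,y/5+170-.4);D=lambda x,y:(d,x/4+200-.4,y/4+100-.4)
t,e1=tri([S(168,160),D(219,387)]);m,e2=tri([S(656,225),D(186,186)])
cx=np.array([.5495,.2485]);a=np.deg2rad(-101);xr=np.array([np.cos(a),np.sin(a)]);yr=np.array([-xr[1],xr[0]])
c=(t+m)/2;v=(t-m)[:2];print(t,m,e1,e2,'mid rest x,y,z',(c[:2]-cx)@xr,(c[:2]-cx)@yr,c[2],'ang',np.arctan2(v@yr,v@xr))
print(robot.hand_in())
E
```

```text
[0.49196812 0.14311143 0.05664185] [0.53919171 0.37753488 0.05814758] [np.float64(0.0015384873825818417), np.float64(0.0015384873825819057)] [np.float64(0.0012754102428494916), np.float64(0.0012754102428497022)] mid rest x,y,z -0.00513367364615463 -0.035552842764327214 0.05739471472988428 ang -0.006799008855292752
the job is handed in; nothing more can be done
None
```

I took the thick pipette from the middle channel and laid it in the rest's empty y = -36 mm notches. It is released and I have handed the job in at about 15.3 s; no verdict is reported.

- **Grip:** I held it 40 mm from the mouthpiece end, about 200 mm from the fine tip.
- **Drawing it out:** I measured the sill at about 66 mm and the hood's underside at about 74 mm. I tilted it about 11.4° and drew it straight along its own axis with a planned 4–5 mm clearance. Force readings during the draw stayed at the roughly 1 N noise level.
- **Laying it down:** I lowered it in small steps, and the wrist read about 5 N when it seated.

**Last check from two camera views, against the limits:**

| Quantity | Measured | Limit |
|---|---|---|
| Middle along the rest's x | -5 mm | ±35 mm |
| Sideways (rest's y) | -35.6 mm | -45 to +10 mm |
| Axis height | 57.4 mm | 51.6 to 59.6 mm |
| Angle to the rest's x | 0.007 rad | 0.07 rad |

- **Small disagreements:** the height reads 1.8 mm above the nominal 55.6 mm, which is about the camera calibration error. The scene and wrist views put the rest's centre about 3 mm apart, so the x and y figures carry a similar uncertainty.
- **Everything else:** in the final views the rod looks unmoved and the gripper is clear. The other pipettes looked unmoved when I last viewed them, after the draw. I checked these, the bottles and the beaker only by eye.

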